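# Shut and bolt the loaded bay of a tube incubator

### The arm

A 7-joint arm with a two-finger parallel gripper is mounted at the origin on the work surface. World frame = base frame: x ahead of the robot, y to its left, z up, the work surface at z = 0. Lengths are in m, angles in rad, forces in N, time in s.
With the tool pointing down it reaches from about 0.4 to 0.875 m from the base axis. Payload 19.3 kg.
Tool frame: the origin (TCP) lies on the centre line of the jaws, within the pads' length; the fingertips stand 25 mm ahead of it and the grasp point (between the pads) lies 6 mm ahead of it (tips_ahead is the distance from the TCP to the fingertips, in m); z points along the fingers, y is the direction in which the jaws open and shut (so a half turn about z gives the same grasp; the last joint's range is limited). The gripper opens to 85 mm and grips with 20 to 120 N. Pads are 22 mm wide; open, the fingers measure 114 mm over their backs; the gripper's body (76 mm by 85 mm) begins 54 mm behind the grasp point. The pads swing forward as they close: fully open they stand 13 mm farther back than shut.
Start: joints at [1.263, 0.521, -0.036, 1.599, 0.021, 1.021, -0.113], TCP at [0.147, -0.607, 0.256] pointing down, gripper open.
Joint ranges: [-2.91, 2.91], [-0.3, 2.13], [-1.5, 1.42], [0.17, 2.43], [-1.26, 4.41], [0.16, 1.93], [-2.52, 2.52]. Speed limits (rad/s): [1.89, 1.89, 2.39, 2.39, 3.01, 3.01, 3.01].

### API

Orientations are given as [roll, pitch, yaw] about the fixed x, y, z axes, in that order (R = Rz(yaw) Ry(pitch) Rx(roll)).
In Python, from workcell import observe, grab_frame, job_done, outline_of, tips_ahead gives the robot as it stands. The module is installed in compiled form; this text tells all that it offers.
- The arm moves only by the tool move_arm, never from a script. Its argument "motion" is a list of rows, each a list of 2 entries, a list of its own where there are three numbers: the shift along the world's x, y, z in mm, then the turn, a rotation vector about the world's x, y, z in rad. A call has 1 to 12 rows; each row is the pose to reach, as a shift and turn from the pose commanded when the call began; what a row does not reach only later rows make up. A row lasts 1/8 s, in which the tool goes at most 62.5 mm and 10.7 degrees, less where a joint would pass 70% of its speed; a pose out of reach is approached as far as the arm can. A call with a gripper value outside its range is refused whole. "jaw" is the finger opening in mm, from 0 to 85.4, set as the call begins (left out, the last holds). The fingers move at their own pace and stop on an object; "grip_force" is the grip in N (left out, the last holds). Time passes only in rows, so rows that repeat a pose let the fingers close. It gives the time, the measured TCP pose, the force and the opening at its end, in the units of the state.
- observe(): the state, without advancing time (a new reading comes with each control period).
- grab_frame(name): name is "side" or "top" or "wrist"; returns a dict with "frame" (384x512x3 uint8, red, green, blue), "fx", "fy", "cx", "cy" (pixels), "T" (4x4, takes a point from camera to world coordinates); the wrist camera has in their place "mount" (4x4, takes a point from camera to tool coordinates, whose origin is the TCP and whose axes are the flange's). Camera axes: x right, y down, z forward; pixel columns grow to the right and rows downward; lengths in m; the calibration is good to about 2 mm. A picture is of the moment at which its call begins: read the wrist's pose just before it. There is no depth.
- job_done(): hands the job in, once; it reports no verdict.
Trained networks look in the newest picture that a camera, given by its name, has taken for a name from the list of things; names that differ only in an ending like _2 or _b are one class to them, and where a whole thing is asked for, a point or a joint stands for the part that bears it (a point fixed in the world has none). Each returns a list of dicts, best first, with "score" (0 to 1); they miss things now and then, are a little off and sometimes report something else, mostly with a low value. They report only what shows in the picture. A call takes as long as a camera call. They do not tell look-alikes from the thing itself.
- outline_of(label, camera): "pixels" (384x512 bool, what is visible of it) and "pixel" ([column, row] in pixels, amid what is visible of it).
The state is a dict: "clock": time; "qpos": joint angles; "qd": joint speeds; "joint_efforts": joint torques, N m; "position": TCP position; "tool_rot": TCP orientation; "force": force on the tool from outside, world axes, zero at the start; "moment": the same for the moment, N m; "grip_width": finger opening in m.
Only numpy, scipy, OpenCV 4.12 (cv2) and the standard library are available. Lean on these libraries where they do the work, as an engineer would, in place of code of your own. Each camera call takes 0.05 s, during which the arm holds its last target.

### The job

Get the loaded bay of the two-bay tube incubator ready to run: with the fingertips, push fully shut the lid of the bay whose rack is full of capped tubes, and only then push that lid's sliding bolt all the way home over its edge. Leave the other bay's lid open and its bolt drawn back, do not lift or shift the racks, and do not disturb the bottle, beaker and jar standing around.

Things in the scene. Friction and masses are not known exactly. Their poses are not given: they have to be found in the camera images.
- unit: White tube incubator, fixed, 200 (x) x 360 (y) mm, rim 105 high. Origin: centre of underside, on the bench; x points away from its grey front panel, y left, z up; yaw within 0.25 rad. Two open-topped bays 176 (x) x 130 (y) mm, centred at y = +107 (left) and -107 mm (right), floor 12 mm up. Between them a flat spine 84 mm wide in y, top at 117 mm, level with the top of a shut lid.
- lid_left (a joint): Lid of the left (+y) bay: rigid metal panel 190 (along x) x 134 (hinge to free edge) x 12 mm, hinged on the OUTER side of its bay. Rad: 0 = shut flat, 1.57 = upright, max 1.95; starts 1.6 to 1.8, leaning outward. Stiff friction hinge (0.3 N m, 3 to 5 N near the free edge): stays at any angle, does not fall. Pushed on its outer face it swings up, over to the middle and down.
- lid_right (a joint): Lid of the right (-y) bay: rigid metal panel 190 (along x) x 134 (hinge to free edge) x 12 mm, hinged on the OUTER side of its bay. Rad: 0 = shut flat, 1.57 = upright, max 1.95; starts 1.6 to 1.8, leaning outward. Stiff friction hinge (0.3 N m, 3 to 5 N near the free edge): stays at any angle, does not fall. Pushed on its outer face it swings up, over to the middle and down.
- lid_left_hinge (a point): Middle of the left lid's hinge line, fixed on the incubator at its (0, +178, 105) mm. The hinge line runs along the incubator's x, on the lid's underside; the lid's outer (top) face lies 12 mm from it. Axes as the incubator's.
- lid_right_hinge (a point): The same for the right lid, at the incubator's (0, -178, 105) mm.
- lid_left_edge (a point): Middle of the left lid's free edge, on its outer face (134 mm from the hinge line); about 240 mm above the bench while open, 117 mm when shut.
- lid_right_edge (a point): The same for the right lid.
- bolt_left (a joint): Sliding steel bolt of the left lid, on top of the spine. In m: 0 = drawn back, 0.025 = fully home over the free edge of the shut lid (end stop). Starts at 0 to 0.004. Slides outward, towards the incubator's +y. Friction about 2 N; stays where it is left.
- bolt_right (a joint): Sliding steel bolt of the right lid, on top of the spine. In m: 0 = drawn back, 0.025 = fully home over the free edge of the shut lid (end stop). Starts at 0 to 0.004. Slides outward, towards the incubator's -y. Friction about 2 N; stays where it is left.
- bolt_left_tab (a point): Middle of the top edge of the left bolt's upright thumb tab: plate 32 mm wide (incubator's x), 6 mm thick (y), standing 29 mm above the spine (top 146 mm above the bench). Drawn back it is at the incubator's (-45, +2) mm, towards the front panel. Push its inner (-y) face towards +y. The flat bolt ahead of it, 28 mm wide, lies up to 7 mm above the spine and reaches 40 mm from the tab.
- bolt_right_tab (a point): The same for the right bolt, at the incubator's (+45, -2) mm drawn back, i.e. away from the front panel. Push it on its +y side towards -y.
- rack_full_center (a point): Centre of the FULL rack: loose sheet-steel rack, 120 mm (x) by 84 mm (y), base and one upper shelf at 50 mm, carrying twelve glass tubes with aluminium caps, 85 mm high over all, standing in one of the two bays, well below the lid. Point 40 mm above its underside. It may be in either bay.
- rack_empty_center (a point): Centre of the EMPTY rack, the same steel rack without tubes, 52 mm high, standing in the other bay. Point 40 mm above its underside.
- flask_center (a point): Bystander: amber glass bottle, 64 mm across, 130 mm high, loose, beyond the incubator. Point half-way up.
- beaker_center (a point): Bystander: clear plastic beaker, 72 mm across, 90 mm high, loose, to the robot's left. Point half-way up.
- jar_center (a point): Bystander: glass jar with lid, 70 mm across, 75 mm high, loose, to the robot's right. Point half-way up.
Not all that is in view belongs to the job. Leave any blue look-alike of the part that bears rack_full_center alone.

How it is judged:
By the outcome, as a careful person would: the job done as asked, in the order asked, and still so for the second after the job is handed in, with the robot touching nothing.
It also fails if it takes over 45 s, if anything falls off the work surface, if the arm or the gripper's body presses on something with over 40 N, if the wrist force passes 120 N, or if a joint passes its speed limit or range.

## Working session

There is one attempt and no reset: what is moved stays moved. The work goes in short steps, Python scripts to look and compute and a tool call to move; the robot and the scene stay as the last step left them, time stands still between calls to the robot, and variables do not carry over. Pictures are saved under pics/ and viewed, and the job is handed in when it is done.

Besides the shell and the picture viewer there is one more tool, called after "Call:" in YAML: its name, and indented under it one key for each argument. move_arm: Moves the arm, as the interface text tells. Its arguments: {"type":"object","properties":{"motion":{"type":"array"},"jaw":{"type":"number"},"grip_force":{"type":"number"}},"required":["motion"]}

```bash
mkdir -p pics
python3 - <<'E'
from workcell import *
import cv2
s=observe(); print(s['clock'],s['position'],s['tool_rot'],s['grip_width'])
for n in ['top','side']:
    f=grab_frame(n); cv2.imwrite(f'pics/{n}0.png',f['frame'][:,:,::-1])
    print(n,f['fx'],f['fy'],f['cx'],f['cy'],f['T'])
    for l in ['rack_full_center','rack_empty_center','unit','lid_left','lid_right','bolt_left','bolt_right','flask_center','beaker_center','jar_center']:
        print(l,[(round(d['score'],2),[round(float(v)) for v in d['pixel']],int(d['pixels'].sum())) for d in outline_of(l,n)])
E
```

```text
0.0 [ 0.1471196  -0.60712161  0.25573167] [-3.14044779e+00  6.05777924e-05  2.37785699e-01] 0.08542385766272968
top 385.3705177201455 385.3705177201455 257.3632483631723 190.95807839469467 [[ 0.02917701 -0.99191652  0.1234922   0.41858144]
 [-0.99942056 -0.03111553 -0.01379765  0.00767779]
 [ 0.01752865 -0.12301807 -0.99224962  1.32318035]
 [ 0.          0.          0.          1.        ]]
rack_full_center [(0.93, [283, 124], 929), (0.78, [163, 278], 1140), (0.77, [207, 204], 1012), (0.38, [253, 192], 124)]
rack_empty_center [(0.62, [272, 212], 945), (0.59, [238, 205], 7670)]
unit [(0.78, [240, 206], 7631), (0.74, [253, 192], 125), (0.67, [176, 188], 1281), (0.55, [303, 219], 889)]
lid_left [(0.81, [177, 186], 1314)]
lid_right [(0.67, [303, 217], 910)]
bolt_left [(0.4, [231, 220], 107)]
bolt_right [(0.48, [273, 208], 969)]
flask_center [(0.62, [242, 131], 378), (0.53, [238, 206], 7132), (0.5, [270, 210], 916)]
beaker_center [(0.69, [132, 223], 492)]
jar_center [(0.97, [376, 228], 400)]
side 432.85704105465476 432.85704105465476 251.15707655636874 195.01371999876702 [[-0.75719342 -0.38468499  0.52789731 -0.21147173]
 [-0.65292009  0.4224889  -0.62864814  0.92850261]
 [ 0.01880075 -0.820683   -0.57107438  0.94645555]
 [ 0.          0.          0.          1.        ]]
rack_full_center [(0.91, [223, 173], 849), (0.8, [261, 303], 1755), (0.59, [236, 224], 451)]
rack_empty_center [(0.79, [278, 203], 268)]
unit [(0.81, [258, 208], 8262)]
lid_left [(0.72, [208, 212], 1175)]
lid_right [(0.89, [300, 170], 1606)]
bolt_left [(0.57, [262, 209], 110)]
bolt_right [(0.57, [202, 183], 238), (0.2, [337, 174], 368)]
flask_center [(0.47, [197, 184], 254)]
beaker_center [(0.86, [187, 286], 859), (0.47, [278, 204], 304)]
jar_center [(0.66, [334, 173], 379)]
```

Run:
```python
import cv2
for n,(x,y,w,h) in {'top':(110,90,300,220),'side':(120,100,300,220)}.items():
    i=cv2.imread(f'pics/{n}0.png')[y:y+h,x:x+w]
    cv2.imwrite(f'pics/{n}0z.png',cv2.resize(i,(780,572),interpolation=cv2.INTER_CUBIC))
```

```text
(no output)
```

View pics/top0z.png

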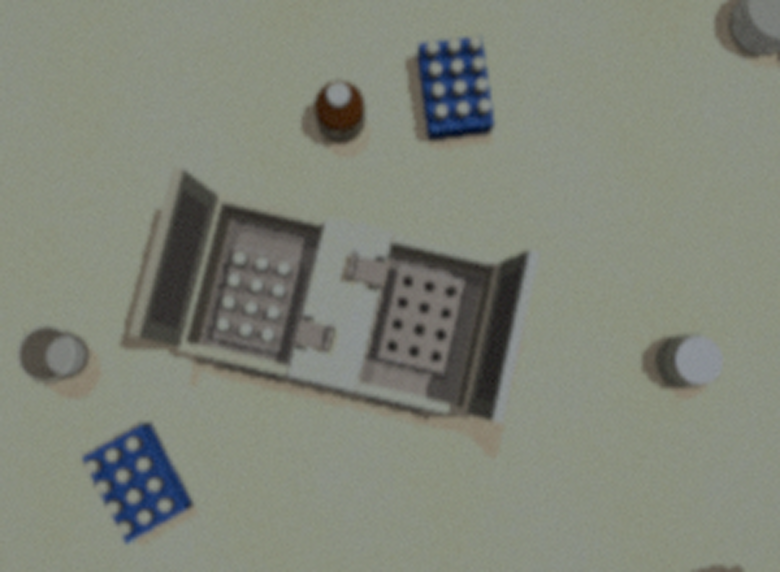

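View pics/side0z.png

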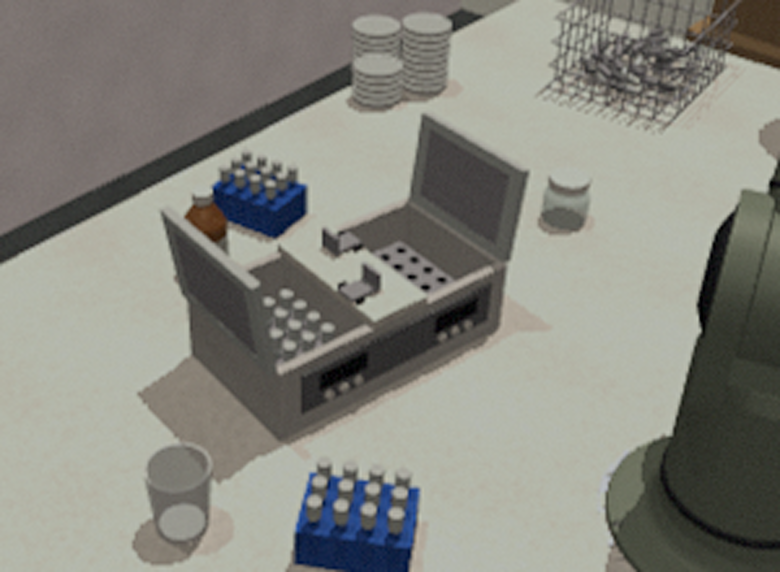

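View pics/top0.png

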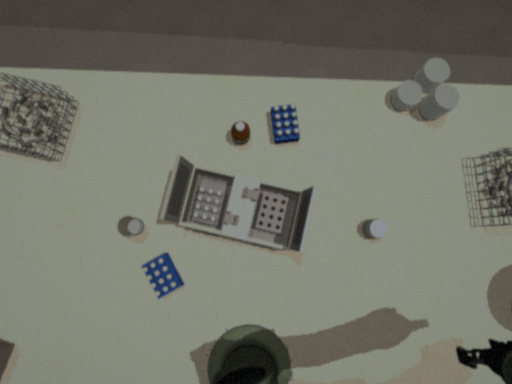

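The full rack (metal caps, not blue) is in the left bay, around zoomed top pixel (255,300). The left bolt is the one nearer the front, around (318,335). The two blue racks are decoys. Next I'll fit the unit's pose.

Run:
```python
import cv2
for n,(x,y,w,h) in {'top':(155,150,165,105),'side':(175,140,155,135)}.items():
    i=cv2.imread(f'pics/{n}0.png')[y:y+h,x:x+w]
    k=4.7 if n=='top' else 4.4
    i=cv2.resize(i,None,fx=k,fy=k,interpolation=cv2.INTER_CUBIC)
    cv2.imwrite(f'pics/{n}0zz.png',cv2.convertScaleAbs(i,alpha=1.3)); print(i.shape)
```

```text
(494, 776, 3)
(594, 682, 3)
```

View pics/top0zz.png

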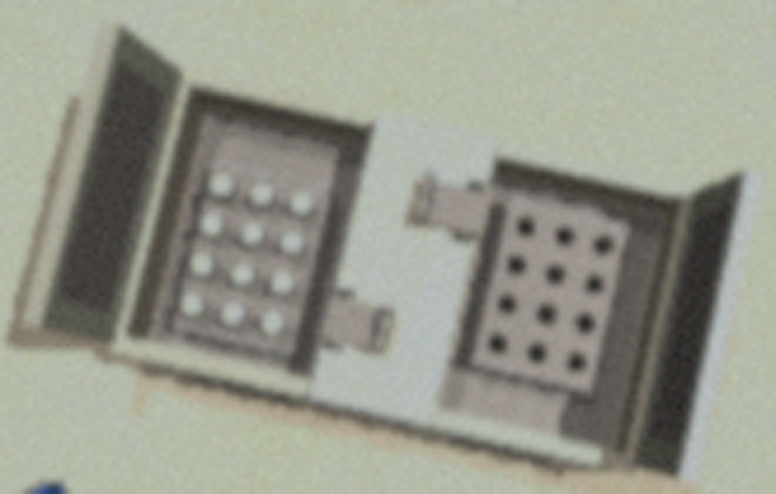

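View pics/side0zz.png

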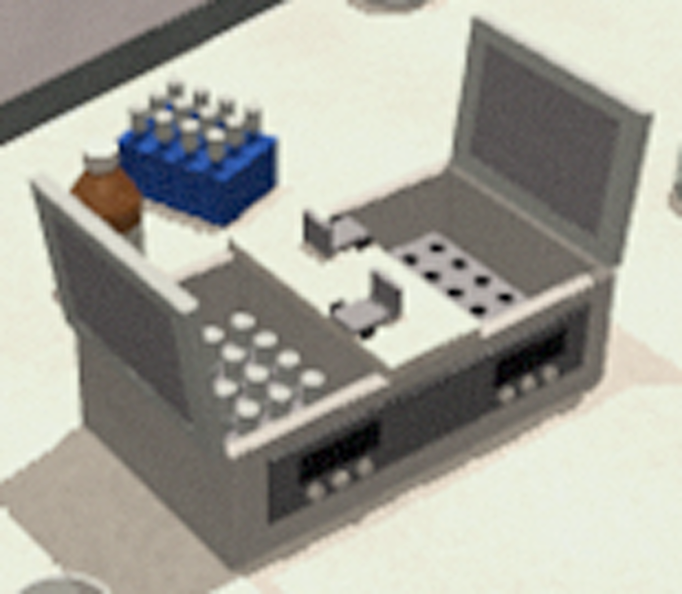

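```bash
cat > fit.py <<'E'
import numpy as np, cv2
from scipy.optimize import least_squares
from workcell import grab_frame
C={n:grab_frame(n) for n in ['top','side']}
def proj(n,P):
    c=C[n]; P=np.atleast_2d(P); T=np.linalg.inv(c['T']); q=P@T[:3,:3].T+T[:3,3]
    return np.c_[c['fx']*q[:,0]/q[:,2]+c['cx'], c['fy']*q[:,1]/q[:,2]+c['cy']]
def world(u,P):
    P=np.atleast_2d(P)/1000.; c,s=np.cos(u[2]),np.sin(u[2])
    return np.c_[u[0]+c*P[:,0]-s*P[:,1],u[1]+s*P[:,0]+c*P[:,1],P[:,2]]
def lidp(a,side,x,r,h):  # r from hinge toward centre, h height over hinge plane (12=outer)
    y=178-(r*np.cos(a)-(-h)*0)  # placeholder
    y=178-(r*np.cos(a)-h*np.sin(a)*-1*-1) if False else 178-(r*np.cos(a)-h*np.sin(a))
    z=105+r*np.sin(a)+h*np.cos(a)
    return [x,side*y,z]
E
cat > f1.py <<'E'
from fit import *
top=[((100,42,117),(372,118)),((100,-42,117),(498,150)),((-100,42,117),(312,395)),((-100,-42,117),(440,425))]
sd=[((100,42,117),(232,240)),((-100,42,117),(388,368)),((-100,-42,117),(482,328)),((-100,180,0),(237,570)),((-100,180,105),(228,455))]
def tr(n,p): return np.array(p)/(4.7 if n=='top' else 4.4)+((155,150) if n=='top' else (175,140))
def res(u):
    r=[]
    for n,L in (('top',top),('side',sd)):
        for P,p in L: r+=list(proj(n,world(u,P))[0]-tr(n,p))
    return np.array(r)
s=least_squares(res,[0.6,0,-.2]); print(s.x); print(res(s.x).reshape(-1,2).round(1))
u=s.x; np.save('u.npy',u)
for n in C:
    k,o,w,h=(4.7,(155,150),165,105) if n=='top' else (4.4,(175,140),155,135)
    im=cv2.imread(f'pics/{n}0zz.png')
    def line(Ps,col):
        q=(proj(n,world(u,Ps))-o)*k
        cv2.polylines(im,[q.round().astype(int)],True,col,1)
    line([(100,42,117),(100,-42,117),(-100,-42,117),(-100,42,117)],(0,0,255))
    line([(100,180,105),(100,-180,105),(-100,-180,105),(-100,180,105)],(0,255,0))
    line([(100,180,0),(100,-180,0),(-100,-180,0),(-100,180,0)],(255,0,0))
    for sgn in(1,-1):
        x=-45*sgn
        line([(x-16,sgn*2,146),(x+16,sgn*2,146),(x+16,sgn*2,117),(x-16,sgn*2,117)],(255,0,255))
        for a,c in((1.6,(0,255,255)),(1.8,(255,255,0))):
            line([lidp(a,sgn,95,134,12),lidp(a,sgn,-95,134,12),lidp(a,sgn,-95,0,12),lidp(a,sgn,95,0,12)],c)
    cv2.imwrite(f'pics/{n}_ov.png',im)
E
python3 f1.py
```

```text
[ 0.51533695  0.04111278 -0.20301083]
[[ 1.3 -1.5]
 [ 0.2 -2.2]
 [-1.3  1.4]
 [-2.2  1.3]
 [-0.6 -1.3]
 [ 1.4 -0.4]
 [ 0.6 -1.1]
 [-0.7  0.2]
 [ 1.   0.4]]
```

View pics/top_ov.png

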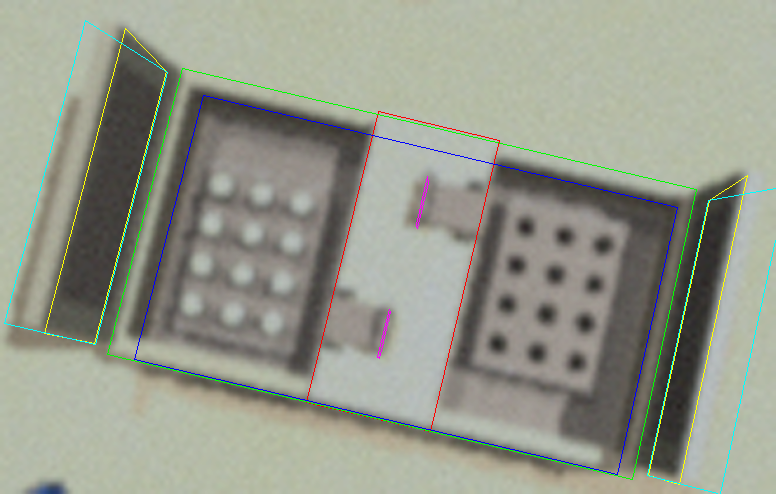

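View pics/side_ov.png

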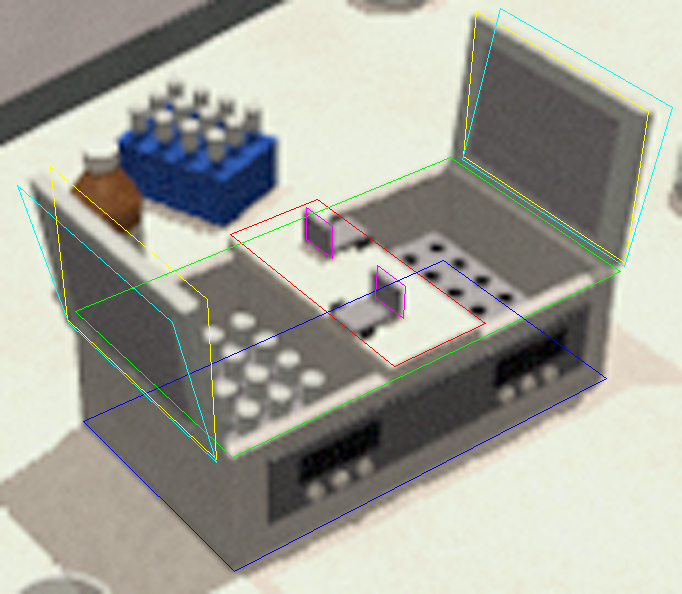

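The overlay fits to within about 2 px. The left lid is at about 1.7 rad. Next I'll check the bystanders' positions and work out way points with the jaws along the incubator's x (tool yaw ≈ 1.37).

Call:
move_arm:
  motion:
    - [[10,40,25],[0,0,0.15]]
    - [[40,90,60],[0,0,0.3]]
    - [[80,140,95],[0,0,0.45]]
    - [[120,185,120],[0,0,0.6]]
    - [[165,225,140],[0,0,0.75]]
    - [[210,265,150],[0,0,0.9]]
    - [[255,305,150],[0,0,1.05]]
    - [[285,350,150],[0,0,1.13]]
    - [[303,407,150],[0,0,1.13]]
  jaw: 0

```text
clock: 2.42
position: [0.4504, -0.2017, 0.4062]
tool_rot: [3.141, -0.0, 1.369]
force: [1.1, 0.4, -0.8]
grip_width: 0.0002
```

Call:
move_arm:
  motion:
    - [[12,55,0],[0,0,0]]
    - [[24,110,0],[0,0,0]]
    - [[36,165,0],[0,0,0]]
    - [[40,210,0],[0,0,0]]
    - [[40,210,0],[0,0,0]]

```text
clock: 3.05
position: [0.4891, 0.0099, 0.4065]
tool_rot: [3.141, -0.001, 1.373]
force: [-1.2, -1.0, 0.6]
grip_width: 0.0004
```

Run:
```python
from workcell import *
import cv2, numpy as np
from scipy.spatial.transform import Rotation as R
s=observe(); f=grab_frame('wrist')
print(s['clock'],s['position'],s['tool_rot'])
T=np.eye(4);T[:3,:3]=R.from_euler('xyz',s['tool_rot']).as_matrix();T[:3,3]=s['position']
np.savez('w1.npz',T=T@f['mount'],k=[f['fx'],f['fy'],f['cx'],f['cy']]); print(f['mount'].round(3),f['fx'])
im=f['frame'][:,:,::-1].copy(); cv2.imwrite('pics/w1raw.png',im)
u=np.load('u.npy')
def world(u,P):
    P=np.atleast_2d(P)/1000.; c,s=np.cos(u[2]),np.sin(u[2])
    return np.c_[u[0]+c*P[:,0]-s*P[:,1],u[1]+s*P[:,0]+c*P[:,1],P[:,2]]
Ti=np.linalg.inv(T@f['mount'])
im=cv2.resize(im,None,fx=1.5,fy=1.5)
for Ps,col in (([(100,42,117),(100,-42,117),(-100,-42,117),(-100,42,117)],(0,0,255)),([(-61,2,146),(-29,2,146),(-29,2,117),(-61,2,117)],(255,0,255)),([(61,-2,146),(29,-2,146),(29,-2,117),(61,-2,117)],(255,0,255))):
    q=world(u,Ps)@Ti[:3,:3].T+Ti[:3,3]
    p=np.c_[f['fx']*q[:,0]/q[:,2]+f['cx'],f['fy']*q[:,1]/q[:,2]+f['cy']]*1.5
    cv2.polylines(im,[p.round().astype(int)],True,col,1)
cv2.imwrite('pics/w1.png',im)
```

```text
3.05 [0.48911894 0.00994383 0.40652784] [ 3.14127657e+00 -8.85973521e-04  1.37291579e+00]
[[ 0.001 -0.957 -0.291  0.074]
 [ 1.     0.001  0.001  0.001]
 [-0.    -0.291  0.957 -0.118]
 [ 0.     0.     0.     1.   ]] 306.0758132527536
```

View pics/w1.png

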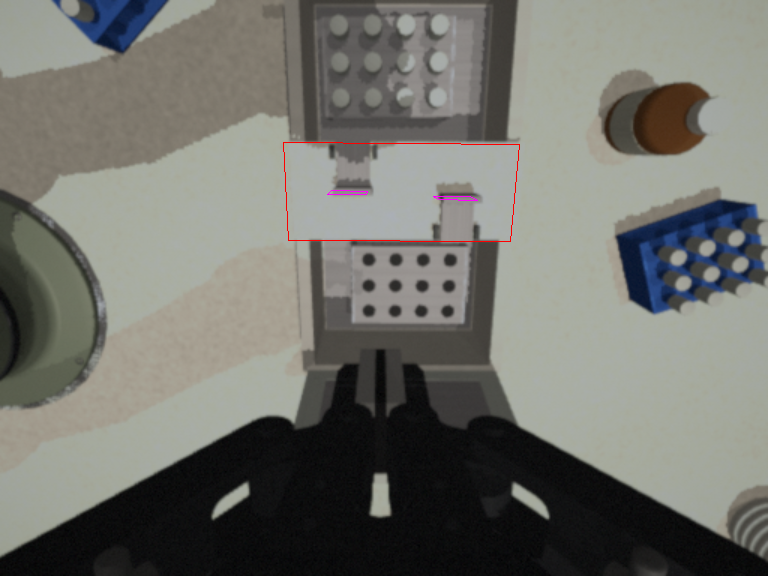

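The wrist view confirms the fit: the spine outline and both tab overlays sit on the image to within about 2 px. Now I'll go outside the left lid and descend.

Call:
move_arm:
  motion:
    - [[15,55,0],[0,0,0]]
    - [[30,110,0],[0,0,0]]
    - [[46,165,0],[0,0,0]]
    - [[61,220,0],[0,0,0]]
    - [[76,274,0],[0,0,0]]
    - [[76,274,-50],[0,0,0]]
    - [[76,274,-105],[0,0,0]]
    - [[76,274,-155],[0,0,0]]
    - [[76,274,-176],[0,0,0]]
    - [[76,274,-176],[0,0,0]]

```text
clock: 4.35
position: [0.5653, 0.279, 0.2289]
tool_rot: [-3.14, 0.002, 1.366]
force: [0.3, 0.1, 1.2]
grip_width: 0.0002
```

Run:
```python
from workcell import *
import cv2
for n,(x,y) in (('side',(140,90)),('wrist',(0,0))):
    f=grab_frame(n)['frame'][:,:,::-1]
    if n=='side': f=cv2.resize(f[y:y+200,x:x+260],None,fx=2.9,fy=2.9,interpolation=cv2.INTER_CUBIC)
    cv2.imwrite(f'pics/{n}2.png',f)
```

```text
(no output)
```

View pics/side2.png

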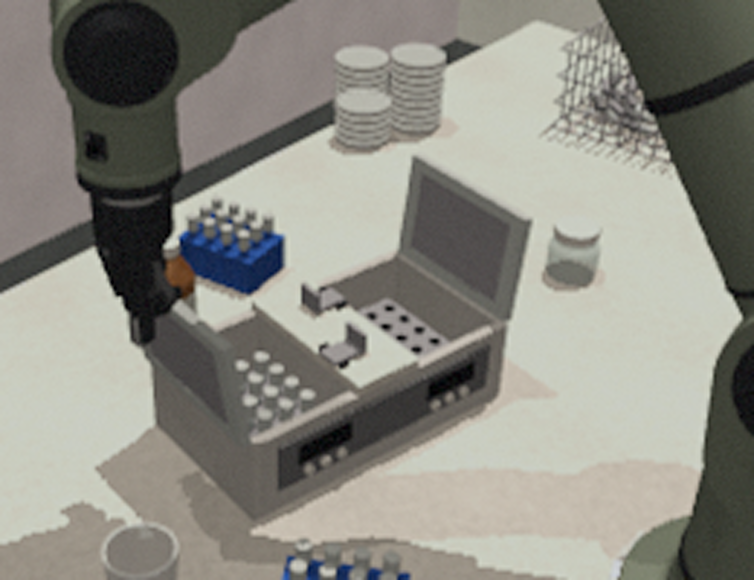

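View pics/wrist2.png

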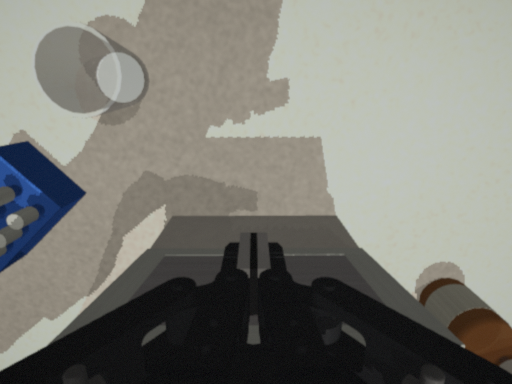

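Fingers are outside the lid and centred on it. Now I'll compute the closing arc.

Run:
```python
import numpy as np
from workcell import observe
print(observe()['position'])
from math import *
u=np.load('u.npy'); cmd=np.array([.5661,.2839,.2297])
def row(y,ztip):
    c,s=cos(u[2]),sin(u[2]); y/=1000
    w=np.array([u[0]-s*y,u[1]+c*y,ztip/1000+.025]); return ((w-cmd)*1000).round(0).tolist()
print('approach',[row(y,204) for y in (235,220,208)])
r=101
for a in (1.57,1.45,1.3,1.15,1.0,.85,.7,.55,.4,.3,.2,.1,0,-.03):
    print(a,row(178-r*cos(a)+10*sin(a)+11, 105+r*sin(a)+10*cos(a)))
```

```text
[0.56586416 0.28007091 0.23121491]
approach [[-3.0, -13.0, -1.0], [-6.0, -27.0, -1.0], [-9.0, -39.0, -1.0]]
1.57 [-11.0, -48.0, 1.0]
1.45 [-13.0, -60.0, 2.0]
1.3 [-16.0, -75.0, 0.0]
1.15 [-19.0, -89.0, -3.0]
1.0 [-22.0, -103.0, -9.0]
0.85 [-25.0, -116.0, -17.0]
0.7 [-27.0, -127.0, -27.0]
0.55 [-29.0, -137.0, -38.0]
0.4 [-31.0, -145.0, -51.0]
0.3 [-32.0, -149.0, -60.0]
0.2 [-32.0, -153.0, -70.0]
0.1 [-33.0, -155.0, -80.0]
0 [-33.0, -157.0, -90.0]
-0.03 [-33.0, -157.0, -93.0]
```

Call:
move_arm:
  motion:
    - [[-3,-13,-1],[0,0,0]]
    - [[-6,-27,-1],[0,0,0]]
    - [[-9,-39,-1],[0,0,0]]
    - [[-11,-48,1],[0,0,0]]
    - [[-13,-60,2],[0,0,0]]
    - [[-16,-75,0],[0,0,0]]
    - [[-19,-89,-3],[0,0,0]]
    - [[-22,-103,-9],[0,0,0]]
    - [[-25,-116,-17],[0,0,0]]
    - [[-25,-116,-17],[0,0,0]]

```text
clock: 5.7
position: [0.5398, 0.163, 0.2125]
tool_rot: [-3.141, 0.002, 1.366]
force: [0.1, 0.2, 0.5]
grip_width: -0.0001
```

Run:
```python
from workcell import *
import cv2
print(observe()['position'],observe()['force'])
f=grab_frame('side')['frame'][:,:,::-1]
x,y=140,90
f=cv2.resize(f[y:y+200,x:x+260],None,fx=2.9,fy=2.9,interpolation=cv2.INTER_CUBIC)
cv2.imwrite(f'pics/side3.png',f)
```

```text
[0.53981113 0.16296415 0.21247278] [0.08816929 0.21999384 0.54398716]
```

View pics/side3.png

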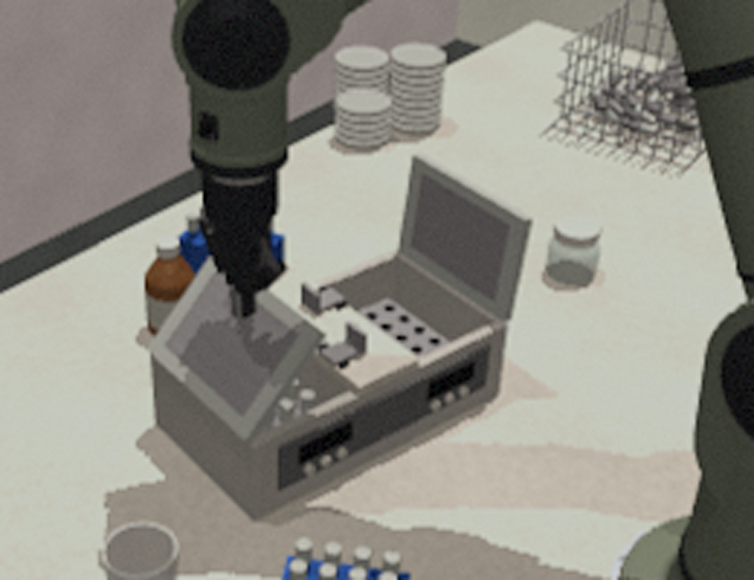

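The lid is following, now at about 50°. Continuing down to shut.

Call:
move_arm:
  motion:
    - [[-2,-11,-10],[0,0,0]]
    - [[-4,-21,-21],[0,0,0]]
    - [[-6,-29,-34],[0,0,0]]
    - [[-7,-33,-43],[0,0,0]]
    - [[-7,-37,-53],[0,0,0]]
    - [[-8,-39,-63],[0,0,0]]
    - [[-8,-41,-71],[0,0,0]]
    - [[-8,-41,-75],[0,0,0]]
    - [[-8,-41,-77],[0,0,0]]
    - [[-8,-41,-77],[0,0,0]]

```text
clock: 7.0
position: [0.5325, 0.1237, 0.1402]
tool_rot: [3.138, 0.002, 1.368]
force: [-29.1, -11.6, 92.0]
grip_width: -0.0003
```

Run:
```python
from workcell import *
import cv2
print(observe()['position'],observe()['force'])
f=grab_frame('side')['frame'][:,:,::-1]
x,y=140,90
f=cv2.resize(f[y:y+200,x:x+260],None,fx=2.9,fy=2.9,interpolation=cv2.INTER_CUBIC)
cv2.imwrite(f'pics/side4.png',f)
```

```text
[0.53245512 0.12372963 0.14019626] [-29.06000818 -11.64228913  91.9696438 ]
```

View pics/side4.png

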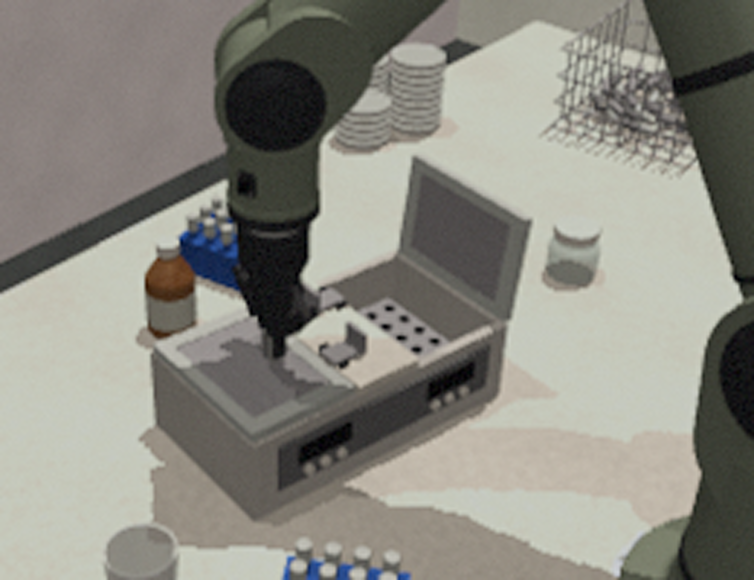

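The lid bottomed out shut with 92 N at the wrist, which is stiff and too close to the limit. I'll lift straight off and look.

Call:
move_arm:
  motion:
    - [[0,0,8],[0,0,0]]
    - [[0,0,25],[0,0,0]]
    - [[0,0,70],[0,0,0]]
    - [[0,20,130],[0,0,0]]
    - [[0,20,160],[0,0,0]]
    - [[0,20,160],[0,0,0]]

```text
clock: 7.8
position: [0.5328, 0.1442, 0.2988]
tool_rot: [3.138, -0.002, 1.368]
force: [0.2, -0.2, -0.4]
grip_width: 0.0003
```

Run:
```python
from workcell import *
import cv2, numpy as np
from scipy.spatial.transform import Rotation as R
s=observe(); print(s['position'],s['force'])
f=grab_frame('side')['frame'][:,:,::-1]
x,y=140,90
f=cv2.resize(f[y:y+200,x:x+260],None,fx=2.9,fy=2.9,interpolation=cv2.INTER_CUBIC)
cv2.imwrite(f'pics/side5.png',f)
s=observe(); f=grab_frame('wrist')
T=np.eye(4);T[:3,:3]=R.from_euler('xyz',s['tool_rot']).as_matrix();T[:3,3]=s['position']
im=f['frame'][:,:,::-1].copy()
u=np.load('u.npy')
def world(u,P):
    P=np.atleast_2d(P)/1000.; c,s=np.cos(u[2]),np.sin(u[2])
    return np.c_[u[0]+c*P[:,0]-s*P[:,1],u[1]+s*P[:,0]+c*P[:,1],P[:,2]]
Ti=np.linalg.inv(T@f['mount'])
im=cv2.resize(im,None,fx=1.5,fy=1.5)
for Ps,col in (([(95,178,117),(95,44,117),(-95,44,117),(-95,178,117)],(0,0,255)),([(-61,2,146),(-29,2,146),(-29,2,117),(-61,2,117)],(255,0,255))):
    q=world(u,Ps)@Ti[:3,:3].T+Ti[:3,3]
    p=np.c_[f['fx']*q[:,0]/q[:,2]+f['cx'],f['fy']*q[:,1]/q[:,2]+f['cy']]*1.5
    cv2.polylines(im,[p.round().astype(int)],True,col,1)
cv2.imwrite('pics/w5.png',im)
```

```text
[0.53281802 0.14416441 0.29876558] [ 0.17198807 -0.16562445 -0.40731723]
```

View pics/side5.png

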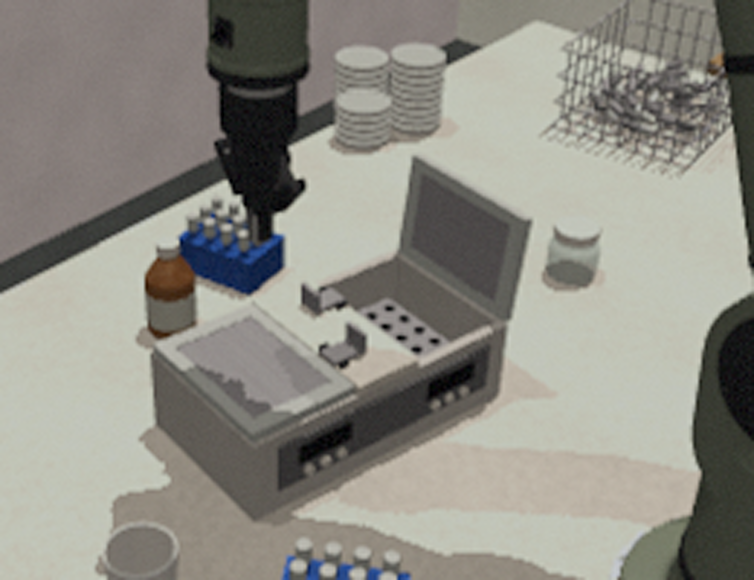

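View pics/w5.png

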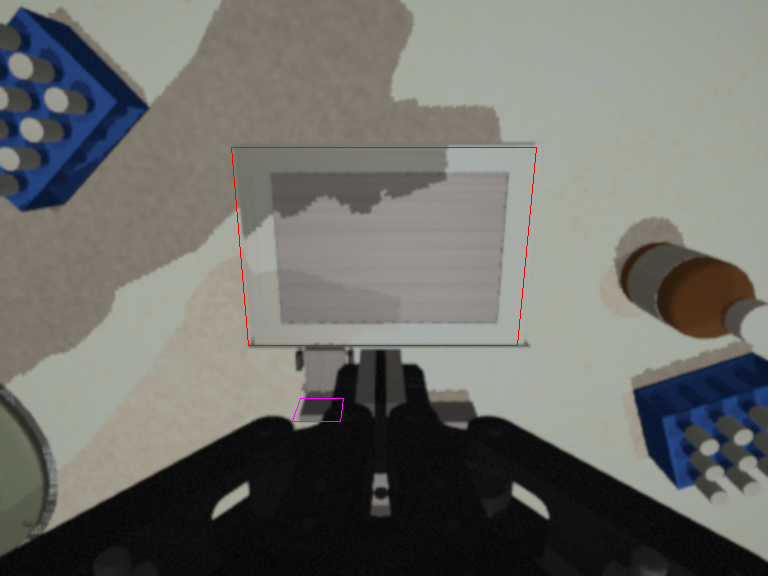

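The lid is shut flat, its outline matching the projection of the shut lid. Next I'll move behind the left bolt's tab and descend.

Call:
move_arm:
  motion:
    - [[-25,-45,0],[0,0,0]]
    - [[-50,-90,0],[0,0,0]]
    - [[-66,-121,0],[0,0,0]]
    - [[-66,-121,-20],[0,0,0]]
    - [[-66,-121,-65],[0,0,0]]
    - [[-66,-121,-105],[0,0,0]]
    - [[-66,-121,-130],[0,0,0]]
    - [[-66,-121,-143],[0,0,0]]
    - [[-66,-121,-143],[0,0,0]]

```text
clock: 9.02
position: [0.4657, 0.0227, 0.1527]
tool_rot: [-3.14, 0.0, 1.368]
force: [-0.1, -0.4, 0.6]
grip_width: 0.0003
```

Run:
```python
from workcell import *
import cv2
s=observe(); print(s['position'],s['force'])
f=grab_frame('side')['frame'][:,:,::-1]
x,y=210,150
cv2.imwrite('pics/side6.png',cv2.resize(f[y:y+100,x:x+130],None,fx=5.8,fy=5.8,interpolation=cv2.INTER_CUBIC))
f=grab_frame('wrist')['frame'][:,:,::-1]
cv2.imwrite('pics/w6.png',f)
```

```text
[0.46568621 0.02265873 0.15268403] [-0.13379264 -0.44528809  0.64919353]
```

View pics/side6.png

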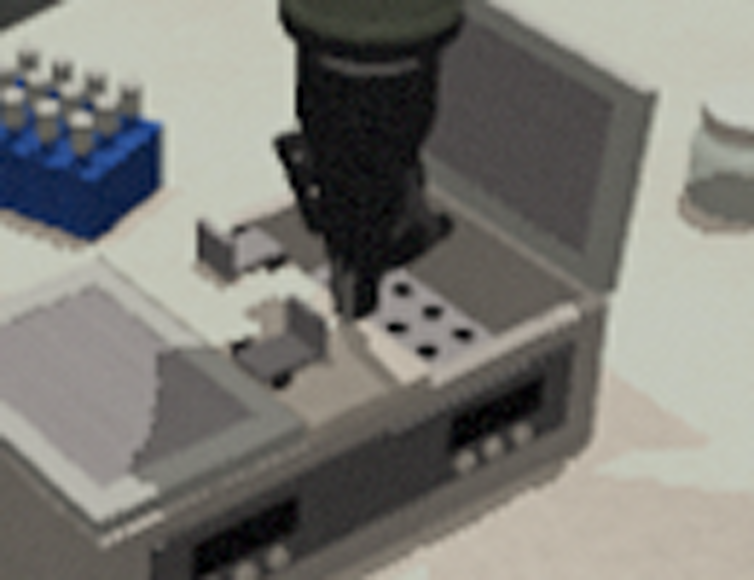

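View pics/w6.png

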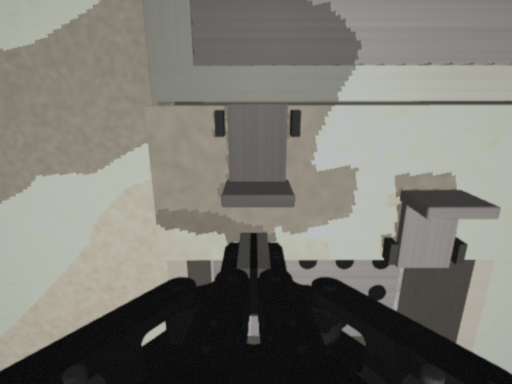

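The closed fingers stand behind the left tab, centred on it (tab at column 258, fingers at 254), and clear of the right bolt. I'll push slowly toward the incubator's +y.

Call:
move_arm:
  motion:
    - [[1,5,0],[0,0,0]]
    - [[2,10,0],[0,0,0]]
    - [[3,15,0],[0,0,0]]
    - [[4,20,0],[0,0,0]]
    - [[5,24,0],[0,0,0]]
    - [[6,28,0],[0,0,0]]
    - [[6,31,0],[0,0,0]]
    - [[6,31,0],[0,0,0]]
    - [[6,31,0],[0,0,0]]

```text
clock: 10.25
position: [0.4721, 0.0537, 0.1533]
tool_rot: [-3.142, -0.0, 1.368]
force: [0.5, -0.5, 0.1]
grip_width: 0.0
```

Run:
```python
from workcell import *
import cv2
s=observe(); print(s['position'],s['force'])
f=grab_frame('wrist')['frame'][:,:,::-1]
cv2.imwrite('pics/w7.png',f)
```

```text
[0.47214086 0.05367335 0.15329263] [ 0.49404864 -0.50736666  0.11276352]
```

View pics/w7.png

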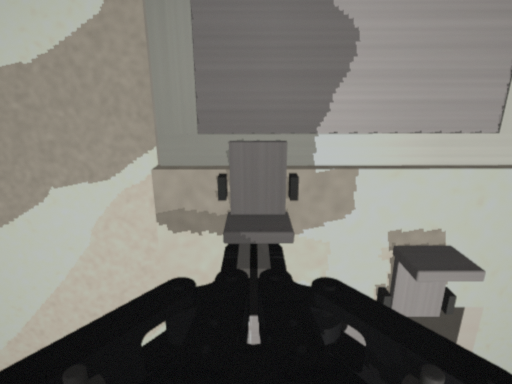

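The bolt is moving over the lid's edge, with roughly 10 mm left. I'll continue in small steps.

Call:
move_arm:
  motion:
    - [[0,2,0],[0,0,0]]
    - [[1,4,0],[0,0,0]]
    - [[1,6,0],[0,0,0]]
    - [[2,7,0],[0,0,0]]
    - [[2,8,0],[0,0,0]]
    - [[2,8,0],[0,0,0]]
    - [[2,8,0],[0,0,0]]

```text
clock: 11.18
position: [0.4742, 0.0617, 0.1533]
tool_rot: [3.141, -0.0, 1.368]
force: [0.5, -0.3, -0.6]
grip_width: 0.0
```

Call:
move_arm:
  motion:
    - [[0,1,0],[0,0,0]]
    - [[0,1,0],[0,0,0]]
    - [[0,2,0],[0,0,0]]
    - [[0,2,0],[0,0,0]]
    - [[0,2,0],[0,0,0]]

```text
clock: 11.8
position: [0.4742, 0.0637, 0.1533]
tool_rot: [3.142, -0.0, 1.368]
force: [0.2, -1.9, -0.3]
grip_width: -0.0
```

Call:
move_arm:
  motion:
    - [[0,1,0],[0,0,0]]
    - [[0,1,0],[0,0,0]]
    - [[0,1,0],[0,0,0]]

```text
clock: 12.18
position: [0.4742, 0.0641, 0.1533]
tool_rot: [3.142, 0.001, 1.367]
force: [0.6, -5.5, 0.5]
grip_width: 0.0001
```

Run:
```python
from workcell import *
import cv2
s=observe(); print(s['position'],s['force'])
f=grab_frame('wrist')['frame'][:,:,::-1]
cv2.imwrite('pics/w8.png',f)
```

```text
[0.47417304 0.06408955 0.15329697] [ 0.57280429 -5.45894007  0.45259861]
```

View pics/w8.png

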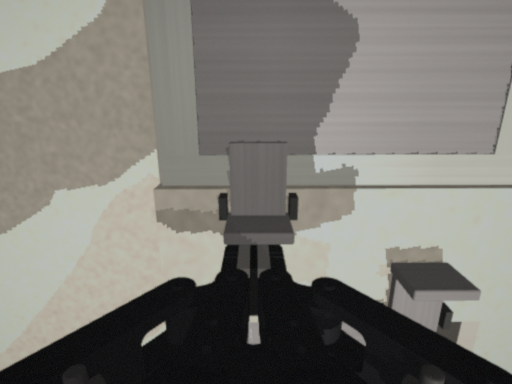

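Call:
move_arm:
  motion:
    - [[0,1,0],[0,0,0]]
    - [[0,1,0],[0,0,0]]
    - [[0,1,0],[0,0,0]]

```text
clock: 12.6
position: [0.4741, 0.0642, 0.1533]
tool_rot: [3.142, 0.002, 1.367]
force: [0.4, -10.4, 4.0]
grip_width: -0.0002
```

It has hit the hard stop: the force rose from 5 to 10 N with no travel, and the contact is at the expected home position. Backing off and clearing upward.

Call:
move_arm:
  motion:
    - [[-1,-5,0],[0,0,0]]
    - [[-3,-14,0],[0,0,0]]
    - [[-3,-18,10],[0,0,0]]
    - [[-3,-18,60],[0,0,0]]
    - [[-3,-18,120],[0,0,0]]
    - [[-3,-18,180],[0,0,0]]
    - [[-20,-70,220],[0,0,0]]
    - [[-20,-120,240],[0,0,0]]
    - [[-20,-170,240],[0,0,0]]
    - [[-20,-210,240],[0,0,0]]
    - [[-20,-210,240],[0,0,0]]

```text
clock: 13.98
position: [0.4536, -0.1469, 0.3936]
tool_rot: [-3.141, 0.0, 1.364]
force: [-0.1, 1.3, -0.6]
grip_width: -0.0001
```

```bash
cat > chk.py <<'E'
from fit import *
u=np.load('u.npy')
for n in C:
    k,o,w,h=(4.7,(155,150),165,105) if n=='top' else (4.4,(175,140),155,135)
    im=C[n]['frame'][o[1]:o[1]+h,o[0]:o[0]+w,::-1]
    im=cv2.resize(im,None,fx=k,fy=k,interpolation=cv2.INTER_CUBIC)
    def line(Ps,col):
        q=(proj(n,world(u,Ps))-o)*k
        cv2.polylines(im,[q.round().astype(int)],True,col,1)
    line([(-61,24,146),(-29,24,146),(-29,24,117),(-61,24,117)],(255,0,255))
    line([(61,-2,146),(29,-2,146),(29,-2,117),(61,-2,117)],(255,255,0))
    line([lidp(0,1,95,134,12),lidp(0,1,-95,134,12),lidp(0,1,-95,0,12),lidp(0,1,95,0,12)],(0,255,255))
    cv2.imwrite(f'pics/{n}_end.png',im); cv2.imwrite(f'pics/{n}_endfull.png',C[n]['frame'][:,:,::-1])
E
python3 chk.py
```

```text
(no output)
```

View pics/side_end.png

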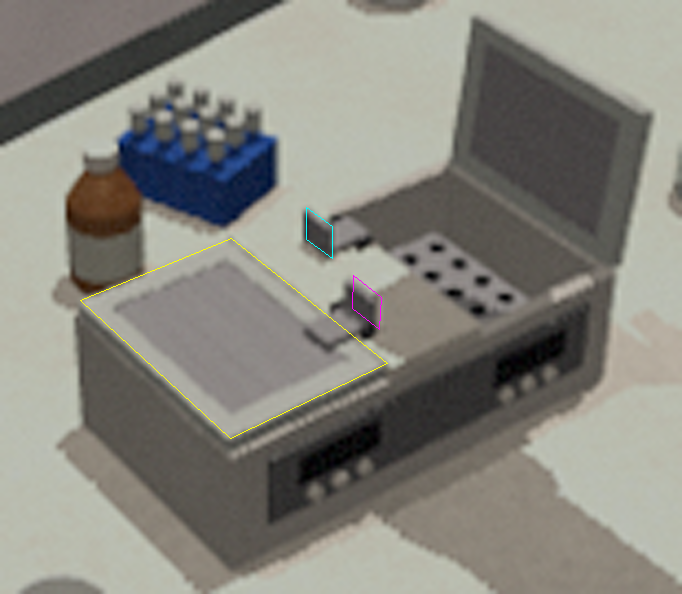

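View pics/top_end.png

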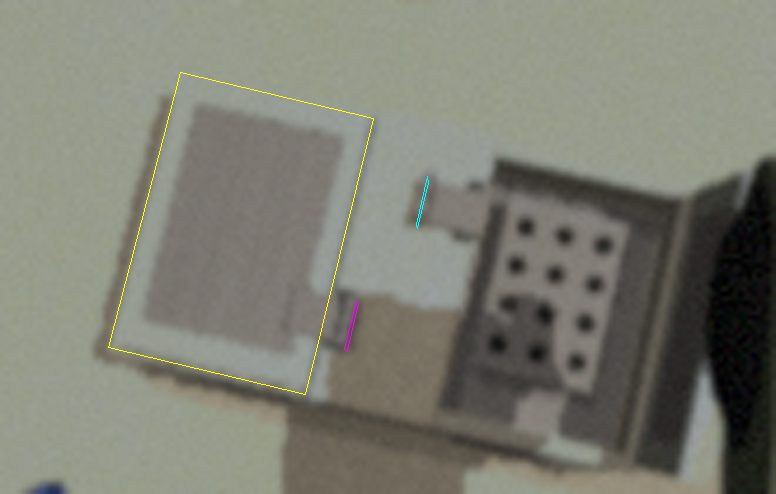

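View pics/top_endfull.png

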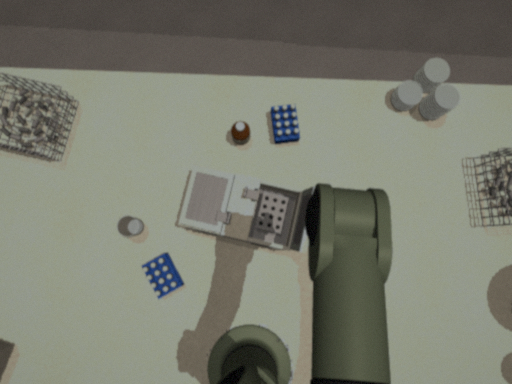

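The lid is flat and the bolt lies over its edge. The tab sits slightly past my 24 mm overlay, which fits home (~27 mm). The right lid and bolt, the racks, bottle, beaker and blue racks look unmoved, and the arm is clear. Handing in.

```bash
python3 -c "
from workcell import *
print(observe()['clock'],observe()['force']); print(job_done())"
```

```text
14.075 [-0.28909153  0.39714636 -0.46812641]
the job is handed in; nothing more can be done
None
```

I pushed the left bay's lid fully shut with the closed fingertips, then slid its bolt home. The left bay holds the full rack. The job was handed in at 14.1 s.

- **Lid:** after I lifted off, the side and wrist views matched the outline of a shut lid.
- **Bolt:** at the end stop the force rose from about 5 to 10 N with no further travel. The fingers stood about where a fully home bolt should put them, and the last pictures show the bolt over the lid's edge.
- **Everything else:** in the last pictures the right lid is open and its bolt drawn back. The empty rack, bottle, beaker and blue racks look unmoved. The full rack is hidden under the lid, and nothing touched it. The arm hides the jar in the last top view, but it looked unmoved in the side view earlier on.
- **High force:** pressing the lid down at its stop took the wrist force to about 97 N for a moment, measured at the end of that move. That is below the 120 N limit but higher than I intended. The fingertips carried it, not the gripper's body.

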